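# Load the ceramic disc and hold the reflector lid at 45 degrees for an exposure

## Task

Load the exposure box and hold its lid for a lamp exposure: pick up the small round ceramic disc (not the larger disc or the square plate) and set it down, without dropping it, flat in the round seat inside the box. Then take the reflector lid, which stands open, bring it down under control to 45 degrees from closed so that its reflector turns the lamp's beam onto the disc, and hold it there: it would fall shut if let go and must not be allowed to drop, so finish while still holding it still with the gripper. Leave everything else on the bench where it is.

Things in the scene. Friction and masses are not known exactly. Their poses are not given: they have to be found in the camera images.
- disc: The sample: the smaller of two white ceramic discs, 50 mm diameter, 10 mm thick, about 50 g, lying flat on the bench to the right of the exposure box (a white disc 72 mm across and a white 50 x 50 mm square plate, both also 10 mm thick, lie near it and change places with it). Origin: centre of its underside; z is its axis.
- exposure_box: Grey open-topped metal box, fixed, 220 (its x) x 180 (y) x 60 mm high, walls 5 mm; its place and yaw vary. Origin: centre of its underside. Its +y side faces the lamp; the lid is hinged on its -y rim. Mid-box stands an 80 x 80 mm aluminium block, top 40 mm up (20 mm below the rim), with a round dark-floored recess 53 mm across, 4 mm deep, chamfered: the seat.
- seat (a point): Centre of the floor of the round recess, 36 mm above the bench; axes as the exposure box. The seated disc's origin lies here and its upper 6 mm stand out of the recess.
- lid (a joint): Opening angle of the reflector lid, rad: 0 closed flat on the box, 1.57 upright, 1.85 open stop (leaning away from the lamp), 0.785 = 45 degrees. It starts at 1.6 to 1.85 and stays there (hinge friction about 0.1 N m), but below about 1.2 falls shut if let go. Grey plate 224 x 188 x 8 mm, 0.3 to 0.5 kg, reflector on its inner face.
- lid_hinge (a point): Point on the hinge line, mid length, 62 mm above the bench and 94 mm to the box's -y side of its centre. The hinge line runs along the box's x; opening is a right-handed turn about it.
- lid_handle (a point): Middle of the lid's bow handle: dark round steel bar 12 mm thick, 110 mm long, parallel to the hinge and 226 mm from it, 38 mm beyond the lid's free edge on a leg at each end, in the lid's plane (4 mm outward of the hinge line). With the lid upright the bar is its top, 290 mm above the bench. Axes turn with the lid: x along the bar, y away from the hinge.
- lamp: Finned aluminium lamp housing, 200 x 200 x 275 mm with a carrying handle to 310 mm, fixed; its snout (46 mm radius, axis 152 mm up) points at the box. Origin under the front of the housing, 20 mm ahead of its front face, always 430 mm from the box's centre along the box's +y.
- lens_stand: Lens of 84 mm outer diameter on a post and magnetic base, top 194 mm above the bench, fixed, 310 mm from the box's centre along the box's +y.
- large_disc: Bystander: white ceramic disc 72 mm diameter, 10 mm thick, loose. Origin: centre of underside.
- square_plate: Bystander: white ceramic plate 50 x 50 x 10 mm, loose. Origin: centre of underside.
- lens_ring: Bystander: dark steel ring, 60 mm outer and 42 mm inner diameter, 12 mm high, loose, beyond the box.
- jar: Bystander: small glass jar with a cap, 48 mm diameter, 65 mm high, loose, beyond the box to the right.
- wood_block: Bystander: timber block 90 x 45 x 30 mm, loose, beyond the box to the left.
- boss_head: Bystander: dark steel clamp head 50 x 30 x 30 mm with a clamping screw to 56 mm high, loose, between the box and the lens.
- screwdriver: Bystander: screwdriver lying on the bench far to the right.
There are look-alikes about, which are no part of the job. What is shaped like the disc but blue or yellow is not meant.

How it is judged:
By the outcome, as a careful person would: the job done as asked, in the order asked, and still so for the second after the job is handed in, while the arm keeps its last pose, push and grip.
It also fails if it takes over 61 s, if anything falls off the work surface, if the arm or the gripper's body presses on something with over 40 N, if the wrist force passes 120 N, or if a joint passes its speed limit or range.

## Robot

A 7-joint arm with a two-finger parallel gripper is mounted at the origin on the work surface. World frame = base frame: x ahead of the robot, y to its left, z up, the work surface at z = 0. Lengths are in mm, angles in rad, forces in N, time in s.
With the tool pointing down it reaches from about 400 to 875 mm from the base axis. Payload 6.5 kg.
Tool frame: the origin (TCP) lies at the very end of the fingers, on their centre line; the grasp point (between the pads) lies 19 mm behind it (env.grasp_offset is the distance from the TCP to the grasp point, in mm); z points along the fingers, y is the line along which they close (so a half turn about z gives the same grasp; the last joint's range is limited). The gripper opens to 85 mm and grips with 20 to 120 N. Pads are 22 mm wide; open, the fingers measure 114 mm over their backs; the gripper's body (76 mm by 85 mm) begins 54 mm behind the grasp point. The pads swing forward as they close: fully open they stand 13 mm farther back than shut.
Start: joints at [1.182, 0.536, -0.004, 1.538, 0.003, 1.067, -0.071], TCP at [206.191, -616.422, 231.29] pointing down, gripper open.
Joint ranges: [-2.7, 2.7], [-0.37, 2.16], [-1.27, 1.26], [0.24, 2.4], [-1.31, 4.45], [0.19, 1.91], [-2.76, 2.76]. Speed limits (rad/s): [2.39, 2.39, 3.14, 3.14, 3.14, 3.14, 3.14].

## Interface

Orientations are given as a unit quaternion [x, y, z, w].
In Python, from cell import env gives the robot as it stands.
- The arm moves only by the tool apply_moves, never from a script. Its argument "deltas" is one flat list of numbers, 6 for each row, row after row: the shift along the tool's x, y, z normalised to -1 to 1, where 1 is 0.12 m, then the turn, a rotation vector about the tool's x, y, z normalised to -1 to 1, where 1 is 45 degrees. A call has 1 to 10 rows; each row is the pose to reach, as a shift and turn from the pose commanded when the call began, along the tool's axes at that moment; what a row does not reach only later rows make up. A row lasts 1/10 s, in which the tool goes at most 50 mm and 8.59 degrees, less where a joint would pass 70% of its speed; a pose out of reach is approached as far as the arm can. A call with a number of a shift or a turn outside -1 to 1 is refused whole. A call with a gripper value outside its range is refused whole. "grip" is the closure, from -1 (fully open) to 1 (shut), set as the call begins (left out, the last holds). The fingers move at their own pace and stop on an object; the grip force is fixed at half the most. Time passes only in rows, so rows that repeat a pose let the fingers close. It gives the time, the measured TCP pose, the force, the opening and the grip force at its end, in the units of the state.
- env.get_obs(): the state, without advancing time (a new reading comes with each control period).
- env.grab_frame(name): name is "scene" or "top" or "wrist"; returns a dict with "image" (420x560x3 uint8, red, green, blue), "fx", "fy", "cx", "cy" (pixels), "eye" and "attitude" of the camera in the world; the wrist camera has in their place "hand_eye" (4x4, takes a point from camera to tool coordinates, whose origin is the TCP and whose axes are the flange's). Camera axes: x right, y down, z forward; pixel columns grow to the right and rows downward; lengths in mm; the calibration is good to about 2 mm. A picture is of the moment at which its call begins: read the wrist's pose just before it. There is no depth.
- env.job_done(): hands the job in; it is judged then, once.
The state is a dict: "clock": time; "joints": joint angles; "qd": joint speeds; "joint_efforts": joint torques, N m; "ee_pos": TCP position; "tcp_rot": TCP orientation; "ft_force": force on the tool from outside, world axes, zero at the start; "wrist_torque": the same for the moment, N m; "gripper_width": opening from 0.0 (shut) to 1.0 (fully open); "finger_force": force on a finger pad.
Only numpy, scipy, OpenCV 4.12 (cv2) and the standard library are available. Lean on these libraries where they do the work, as an engineer would, in place of code of your own. Each camera call takes 0.05 s, during which the arm holds its last target. There are 200 camera calls.

## Working session

There is one attempt and no reset: what is moved stays moved. The work goes in short steps, Python scripts to look and compute and a tool call to move; the robot and the scene stay as the last step left them, time stands still between calls to the robot, and variables do not carry over. Pictures are saved under pics/ and viewed, at most 10 in all, crops included, and the job is handed in when it is done.

Besides the shell and the picture viewer there is one more tool, called after "Emit:" as name(argument=value, ...), one argument or row to a line, values as JSON. apply_moves: Moves the arm, as the interface text tells. Scaled input: -1 to 1 covers 0.12 m each way for a shift and 45 degrees each way for a turn. Its arguments: {"type":"object","properties":{"deltas":{"type":"array"},"grip":{"type":"number"}},"required":["deltas"]}

```bash
mkdir -p pics; ls; cat > h.py <<'E'
import numpy as np, cv2
from scipy.spatial.transform import Rotation as R
from cell import env
def save(n,f):
    cv2.imwrite('pics/'+n+'.png', f['image'][:,:,::-1])
def cam(f,o=None):
    if 'hand_eye' in f:
        T=np.eye(4);T[:3,:3]=R.from_quat(o['tcp_rot']).as_matrix();T[:3,3]=o['ee_pos']
        M=T@np.array(f['hand_eye']);return M[:3,:3],M[:3,3]
    a=np.array(f['attitude'])
    A=R.from_quat(a).as_matrix() if a.size==4 else a.reshape(3,3)
    return A,np.array(f['eye'])
def ray(f,u,v,z,o=None):
    A,e=cam(f,o); d=A@np.array([(u-f['cx'])/f['fx'],(v-f['cy'])/f['fy'],1])
    return e+d*(z-e[2])/d[2]
def proj(f,p,o=None):
    A,e=cam(f,o); c=A.T@(np.array(p)-e); return c[0]/c[2]*f['fx']+f['cx'],c[1]/c[2]*f['fy']+f['cy']
E
python3 - <<'E'
from h import *
fs=[env.grab_frame(n) for n in('scene','top')]
for f,n in zip(fs,('scene','top')):
    save(n,f); print({k:v for k,v in f.items() if k!='image'})
print(env.get_obs())
E
```

```text
pics
{'fx': 460.44235043780225, 'fy': 460.44235043780225, 'cx': 279.60171874583415, 'cy': 206.72697903101158, 'eye': array([1314.60222578, -639.84680091, 1289.62456658]), 'attitude': array([ 0.84503068,  0.42018255, -0.14184259, -0.29874815])}
{'fx': 402.32062605547384, 'fy': 402.32062605547384, 'cx': 275.2407857113475, 'cy': 214.02056027967546, 'eye': array([ 261.16286129,  -19.2901493 , 1470.24007593]), 'attitude': array([-0.70002703,  0.70529095, -0.08008962,  0.07818238])}
{'clock': 0.1, 'joints': array([ 1.18181249,  0.53704515, -0.00445967,  1.538714  ,  0.00257858,
        1.06728822, -0.07117704]), 'qd': array([ 0.00026467, -0.00095467,  0.00075739, -0.00247752,  0.00105493,
        0.00080399,  0.00171055]), 'joint_efforts': array([ 2.76301274e-03, -5.84569824e+01,  1.05205815e+00, -2.59779453e+01,
        1.26211852e-02,  4.61424206e-03,  6.01167841e-06]), 'ee_pos': array([ 206.02491001, -615.92748396,  230.55333139]), 'tcp_rot': array([ 9.86996091e-01,  1.60742625e-01, -1.54942011e-04, -7.07798531e-04]), 'ft_force': array([ 0.04077471, -0.21765404, -1.10573676]), 'wrist_torque': array([-0.01589224,  0.02175388, -0.00072247]), 'finger_force': 0.0, 'gripper_width': 0.9972218859323666}
```

View pics/top.png

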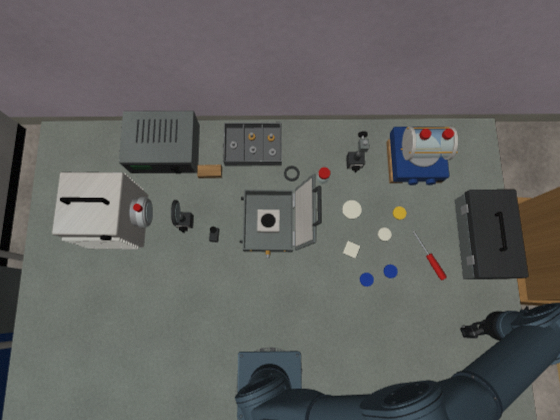

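View pics/scene.png

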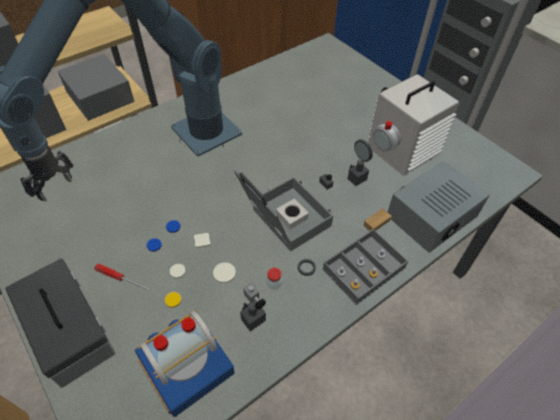

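Top view: small white disc at (385,234). It could be confused with the large disc (352,209), the square plate (351,250), the yellow disc (400,213) and the blue discs (366,280) and (390,271). By description I choose (385,234). The box is at (268,220), the lid leans right, and its handle bar is at about (318,205). The scene view agrees, with the disc at (178,270).

```bash
python3 - <<'E'
from h import *
for n,roi in(('top',(330,190,420,265)),('scene',(150,220,245,300))):
    f=env.grab_frame(n); im=f['image'].astype(int); m=((im.min(2)>170)&(im.max(2)-im.min(2)<45)).astype(np.uint8)
    k,l,s,c=cv2.connectedComponentsWithStats(m)
    for i in range(1,k):
        if s[i,4]>40 and roi[0]<c[i][0]<roi[2] and roi[1]<c[i][1]<roi[3]: print(n,c[i].round(1),s[i],ray(f,*c[i],9).round(1))
    if n=='top':
        T=f
        g=im.max(2); k,l,s,c=cv2.connectedComponentsWithStats((g<55).astype(np.uint8))
        for i in range(1,k):
            if s[i,4]>15 and 230<c[i][0]<335 and 170<c[i][1]<260: print('dark',c[i].round(1),s[i],ray(f,*c[i],36).round(1))
        cr=f['image'][165:295,225:425]; cv2.imwrite('pics/topcrop.png',cv2.resize(cr[:,:,::-1],None,fx=4,fy=4,interpolation=cv2.INTER_CUBIC))
E
```

```text
top [351.2 209.1] [343 201  17  17 219] [ 611.5 -308.5    9. ]
top [383.9 233.9] [379 229  11  11  96] [ 516.3 -424.6    9. ]
top [351. 249.] [344 242  15  15 138] [ 461.5 -300.3    9. ]
dark [291.1 173.3] [285 167  14  14  45] [744.2 -85.1  36. ]
dark [318.1 204.4] [313 186   8  40 134] [ 623.4 -182.5   36. ]
dark [269.1 192.7] [246 191  45   4 114] [669.3  -2.2  36. ]
dark [267.7 220.1] [261 214  14  13 139] [565.9   3.   36. ]
scene [201.5 239.2] [194 233  16  13 150] [ 463.8 -302.6    9. ]
scene [223.9 271.6] [214 263  21  18 296] [ 614.2 -311.1    9. ]
scene [177. 270.] [170 265  15  12 130] [ 519.4 -427.4    9. ]
```

View pics/topcrop.png

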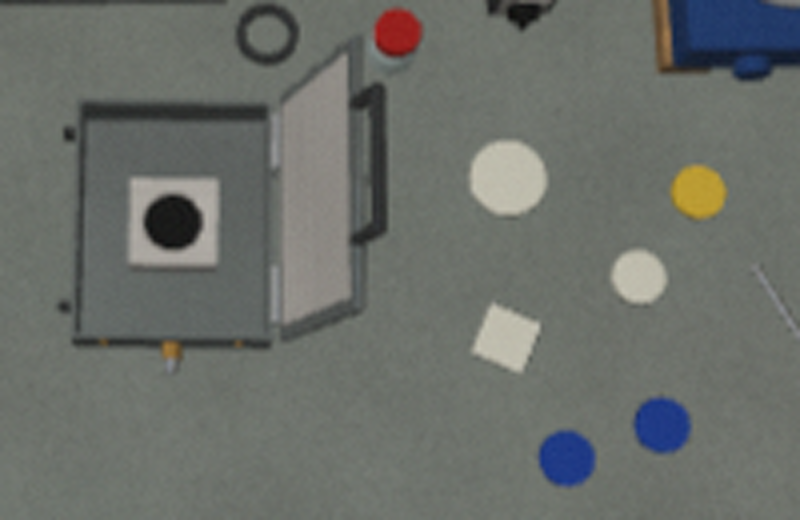

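Crop confirms: the small white disc (crop 638,277) is round and smaller than the large one (508,178), and the plate (505,338) is square. I'm going to it.

Emit:
apply_moves(
  deltas=[0.25,-0.06,0,0,0,0,0.5,-0.12,0,0,0,0,0.75,-0.18,0,0,0,0,1,-0.24,0,0,0,0],
  grip=-1,
)

```text
clock: 0.6
ee_pos: [311.7, -550.2, 231.1]
tcp_rot: [0.987, 0.161, -0.0, -0.0]
ft_force: [0.4, -0.9, 0.2]
gripper_width: 1.002
finger_force: 0.0
```

Emit:
apply_moves(
  deltas=[0.25,-0.06,0,0,0,0,0.5,-0.12,0,0,0,0,0.75,-0.18,0,0,0,0,1,-0.24,0,0,0,0],
)

```text
clock: 1.0
ee_pos: [416.4, -484.8, 231.1]
tcp_rot: [0.987, 0.161, -0.0, -0.0]
ft_force: [-0.4, -0.9, 0.0]
gripper_width: 0.995
finger_force: 0.0
```

Emit:
apply_moves(
  deltas=[0.2,-0.04,0.14,0,0,0,0.4,-0.1,0.28,0,0,0,0.55,-0.15,0.4,0,0,0,0.65,-0.2,0.5,0,0,0,0.65,-0.2,0.5,0,0,0,0.65,-0.2,0.5,0,0,0],
)

```text
clock: 1.6
ee_pos: [481.1, -438.8, 171.4]
tcp_rot: [0.987, 0.16, -0.0, 0.0]
ft_force: [0.2, -0.7, -0.6]
gripper_width: 1.0
finger_force: 0.0
```

```bash
python3 - <<'E'
from h import *
o=env.get_obs(); f=env.grab_frame('wrist'); save('w1',f); print(o['ee_pos'],o['tcp_rot'],o['clock'],f['hand_eye'],f['fx'])
im=f['image'].astype(int); m=((im.min(2)>150)&(im.max(2)-im.min(2)<45)).astype(np.uint8)
k,l,s,c=cv2.connectedComponentsWithStats(m)
for i in range(1,k):
    if s[i,4]>300: print(c[i].round(1),s[i],ray(f,*c[i],9,o).round(1))
print(proj(f,[518,-426,9],o))
E
```

```text
[ 481.12082517 -438.84958677  171.39604607] [ 9.87037457e-01  1.60489331e-01 -4.45710903e-04  1.83944563e-04] 1.6 [[-3.30694046e-04 -9.63444312e-01 -2.67908470e-01  6.73422933e+01]
 [ 9.99999909e-01 -3.90436229e-04  1.69720456e-04 -7.15748248e-02]
 [-2.68117380e-04 -2.67908389e-01  9.63444354e-01 -1.41589955e+02]
 [ 0.00000000e+00  0.00000000e+00  0.00000000e+00  1.00000000e+00]] 325.36598040810793
[184.3  17. ] [ 141    0   86   42 2720] [ 595.7 -316.5    9. ]
[280.7 149.3] [ 254  123   54   54 2293] [ 517.7 -427.3    9. ]
[134.7 163.4] [  99  127   73   73 2780] [ 462.1 -302.     9. ]
[393.7 214.7] [388 176  12  83 335] [ 492.7 -551.9    9. ]
(np.float64(279.4991710344747), np.float64(148.4917865971518))
```

View pics/w1.png

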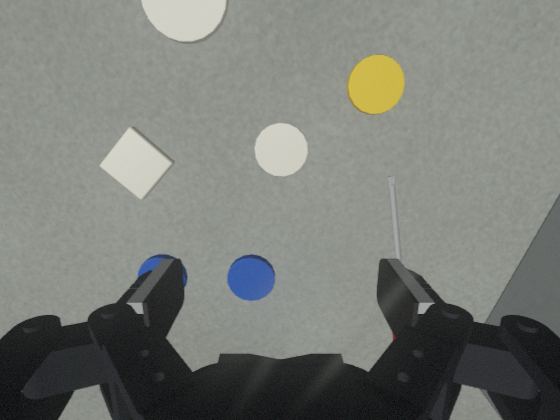

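Wrist view: small disc at (281,149), i.e. world (518,-427), with no neighbour under the fingers. Going down and grasping.

Emit:
apply_moves(
  deltas=[0.1,0,0.25,0,0,0,0.2,0,0.5,0,0,0,0.32,0.005,0.75,0,0,0,0.32,0.005,0.93,0,0,0,0.32,0.005,0.93,0,0,0],
)

```text
clock: 2.15
ee_pos: [516.0, -426.4, 57.3]
tcp_rot: [0.987, 0.16, -0.002, -0.001]
ft_force: [-0.6, 0.2, 0.1]
gripper_width: 0.999
finger_force: 0.0
```

Emit:
apply_moves(
  deltas=[0,0,0.12,0,0,0,0,0,0.24,0,0,0,0,0,0.34,0,0,0,0,0,0.42,0,0,0,0,0,0.48,0,0,0,0,0,0.48,0,0,0,0,0,0.48,0,0,0],
)

```text
clock: 2.85
ee_pos: [518.7, -426.6, 2.2]
tcp_rot: [0.987, 0.161, 0.0, 0.0]
ft_force: [1.2, 0.5, -0.3]
gripper_width: 0.999
finger_force: 0.0
```

Emit:
apply_moves(
  deltas=[0,0,0,0,0,0,0,0,0,0,0,0,0,0,0,0,0,0,0,0,0,0,0,0,0,0,0,0,0,0,0,0,0,0,0,0,0,0,0,0,0,0,0,0,0,0,0,0],
  grip=1,
)

```text
clock: 3.65
ee_pos: [518.9, -426.9, 3.3]
tcp_rot: [0.987, 0.161, 0.0, 0.0]
ft_force: [-1.8, 1.4, 6.3]
gripper_width: 0.547
finger_force: 60.4
```

```bash
python3 - <<'E'
from h import *
o=env.get_obs(); f=env.grab_frame('wrist'); save('w2',f); print(o['ee_pos'],o['ft_force'],o['gripper_width'])
E
```

```text
[ 518.92610119 -426.92025532    3.28344558] [-1.75831252  1.40287881  6.26734551] 0.5471918403654544
```

View pics/w2.png

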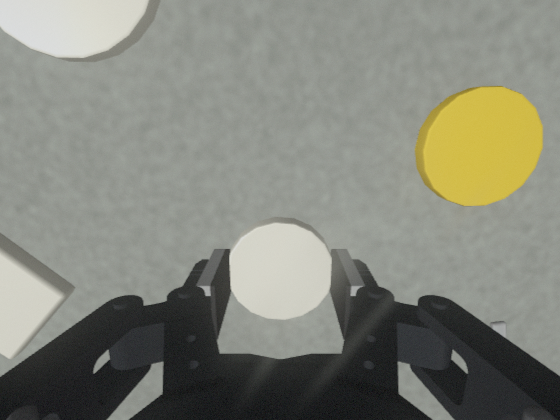

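Wrist view: the disc (280,268) sits between the two pad tips (columns 230 and 331). I'll check how low the tips sit relative to the disc.

```bash
python3 - <<'E'
from h import *
o=env.get_obs(); f=env.grab_frame('wrist')
H=np.linalg.inv(np.array(f['hand_eye']))
for z in(-6,-3,0,3,6):
  r=[]
  for x,y in((11,-25),(11,-33),(-11,-25),(11,25)):
    c=H@np.array([x,y,z,1]); r.append((round(c[0]/c[2]*f['fx']+f['cx'],1),round(c[1]/c[2]*f['fy']+f['cy'],1)))
  print(z,r)
cr=f['image'][200:340,180:380]; cv2.imwrite('pics/w2c.png',cv2.resize(cr[:,:,::-1],None,fx=4,fy=4,interpolation=cv2.INTER_CUBIC))
g=cv2.cvtColor(f['image'],cv2.COLOR_RGB2GRAY); m=(f['image'].min(2)>165).astype(np.uint8)
k,l,s,c=cv2.connectedComponentsWithStats(m); i=l[270,280]; print(s[i],c[i],ray(f,*c[i],10,o))
E
```

```text
-6 [(np.float64(224.4), np.float64(247.4)), (np.float64(206.5), np.float64(247.4)), (np.float64(226.6), np.float64(291.4)), (np.float64(336.0), np.float64(247.4))]
-3 [(np.float64(225.5), np.float64(244.9)), (np.float64(208.0), np.float64(244.9)), (np.float64(227.6), np.float64(288.1)), (np.float64(334.9), np.float64(244.9))]
0 [(np.float64(226.5), np.float64(242.5)), (np.float64(209.3), np.float64(242.5)), (np.float64(228.5), np.float64(285.0)), (np.float64(333.9), np.float64(242.4))]
3 [(np.float64(227.5), np.float64(240.1)), (np.float64(210.7), np.float64(240.1)), (np.float64(229.5), np.float64(281.9)), (np.float64(332.9), np.float64(240.1))]
6 [(np.float64(228.5), np.float64(237.8)), (np.float64(211.9), np.float64(237.8)), (np.float64(230.4), np.float64(279.0)), (np.float64(331.9), np.float64(237.8))]
[ 229  223  103   97 7972] [279.69769192 270.80544405] [ 518.69102931 -426.72390945   10.        ]
```

View pics/w2c.png

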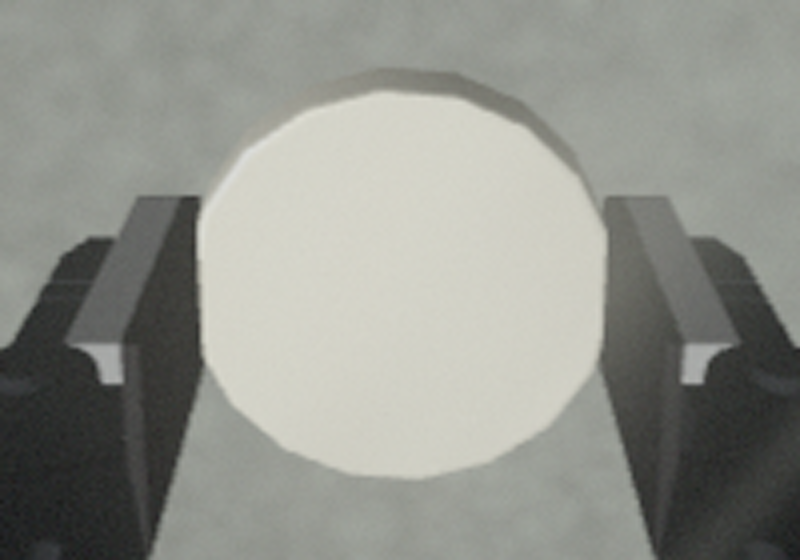

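The projected pads show the tips only catch the disc's top edge: at this opening they swing about 7 mm behind the TCP. I'll reopen, go 4.5 mm lower and grip again.

Emit:
apply_moves(
  deltas=[0,0,0,0,0,0,0,0,0,0,0,0,0,0,0,0,0,0,0,0,0,0,0,0,0,0,0.04,0,0,0,0,0,0.04,0,0,0],
  grip=-1,
)

```text
clock: 4.35
ee_pos: [518.0, -426.1, -3.6]
tcp_rot: [0.987, 0.161, -0.0, -0.0]
ft_force: [0.3, -0.0, -0.2]
gripper_width: 1.002
finger_force: 0.0
```

Emit:
apply_moves(
  deltas=[0,0,0,0,0,0,0,0,0,0,0,0,0,0,0,0,0,0,0,0,0,0,0,0,0,0,0,0,0,0,0,0,0,0,0,0,0,0,0,0,0,0,0,0,0,0,0,0],
  grip=1,
)

```text
clock: 5.15
ee_pos: [519.0, -426.9, -2.1]
tcp_rot: [0.987, 0.161, 0.0, 0.0]
ft_force: [0.8, -0.1, 5.6]
gripper_width: 0.555
finger_force: 62.0
```

```bash
python3 - <<'E'
from h import *
o=env.get_obs(); f=env.grab_frame('wrist')
m=(f['image'].min(2)>165).astype(np.uint8)
k,l,s,c=cv2.connectedComponentsWithStats(m); i=l[270,280]; print(s[i],c[i],ray(f,*c[i],10,o),o['ee_pos'],o['ft_force'])
cr=f['image'][200:340,180:380]; cv2.imwrite('pics/w3c.png',cv2.resize(cr[:,:,::-1],None,fx=4,fy=4,interpolation=cv2.INTER_CUBIC))
E
```

```text
[ 227  226  107  100 8577] [279.66048735 275.66993121] [ 519.06959155 -426.63973867   10.        ] [ 518.96476302 -426.94701431   -2.08297468] [ 0.7531405  -0.10337492  5.61286185]
```

View pics/w3c.png

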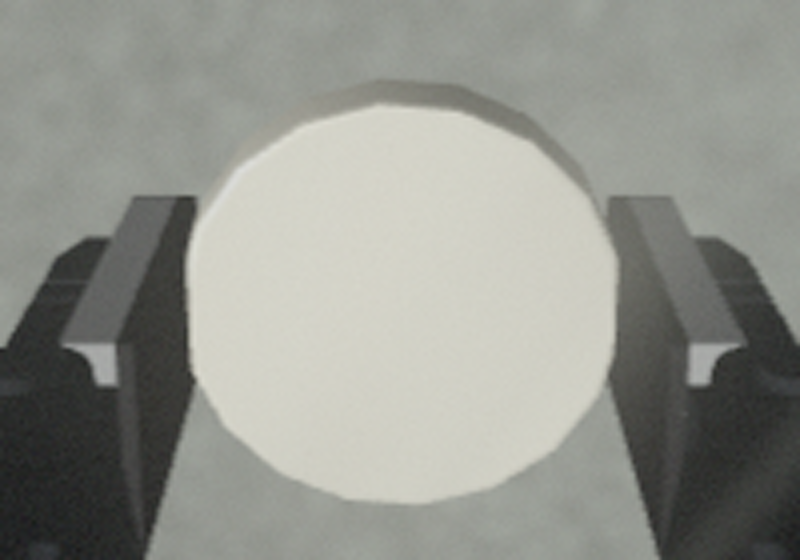

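The pads now reach down the disc's side (crop columns 190 and 612). Lifting gently.

Emit:
apply_moves(
  deltas=[0,0,-0.05,0,0,0,0,0,-0.15,0,0,0,0,0,-0.3,0,0,0,0,0,-0.5,0,0,0,0,0,-0.7,0,0,0,0,0,-0.9,0,0,0,0,0,-1,0,0,0,0,0,-1,0,0,0],
)

```text
clock: 6.0
ee_pos: [519.7, -427.5, 120.1]
tcp_rot: [0.987, 0.161, 0.002, 0.002]
ft_force: [0.6, -0.2, 0.3]
gripper_width: 0.556
finger_force: 61.6
```

```bash
python3 - <<'E'
from h import *
o=env.get_obs(); f=env.grab_frame('wrist')
m=(f['image'].min(2)>165).astype(np.uint8)
k,l,s,c=cv2.connectedComponentsWithStats(m); i=l[270,280]; print(s[i],c[i],o['ee_pos'],o['ft_force'],o['gripper_width'],o['finger_force'])
# box from top, seat by scene too
f=env.grab_frame('scene'); im=f['image']; k,l,s,c=cv2.connectedComponentsWithStats((im.max(2)<60).astype(np.uint8))
for i in range(1,k):
    if 280<c[i][0]<305 and 200<c[i][1]<222 and s[i,4]>20: print('seat scene',s[i],c[i],ray(f,*c[i],36))
t=env.grab_frame('top'); im=t['image']
k,l,s,c=cv2.connectedComponentsWithStats((im.max(2)<60).astype(np.uint8)); i=l[220,268]; print('seat top',s[i],c[i],ray(t,*c[i],36))
# block yaw & bar
b=((im.min(2)>140)).astype(np.uint8); b[:, :250]=0;b[:205]=0;b[240:]=0;b[:,285:]=0
q=cv2.minAreaRect(cv2.findNonZero(b)); p=cv2.boxPoints(q); P=np.array([ray(t,*x,40)[:2] for x in p]); print(q,P.round(1),P.mean(0))
i=l[204,318]; ys,xs=np.where((l==i)&(np.indices(l.shape)[1]>=316)); 
a=np.polyfit(ys,xs,1); pts=[ray(t,np.polyval(a,y),y,283)[:3].round(1) for y in(190,204,222)]; print('bar',s[i],pts)
E
```

```text
[ 227  226  107  100 8550] [279.72842105 275.54795322] [ 519.72609941 -427.505845    120.09555478] [ 0.64219244 -0.16489575  0.2564476 ] 0.5559923499396728 61.64819955825806
seat scene [286 207  13   9  97] [291.89690722 210.87628866] [567.21536512   1.97397476  36.        ]
seat top [261 214  14  13 139] [267.74820144 220.07194245] [565.93517354   3.01693568  36.        ]
((267.9750671386719, 219.99874877929688), (21.9226131439209, 20.97380256652832), 2.8624050617218018) [[529.   43.7]
 [606.8  40.1]
 [602.1 -39.9]
 [524.4 -35.4]] [565.58193357   2.12753889]
bar [313 186   8  40 136] [array([ 606.7, -157.8,  283. ]), array([ 562.3, -156.2,  283. ]), array([ 506.4, -154.1,  283. ])]
```

Disc held. The seat is at about (566.5, 2.5), box yaw is about -2.3°, and the bar is near y=-156, z≈280. I'll lift over the lid while squaring the tool to the box.

Emit:
apply_moves(
  deltas=[0,0,-0.15,0,0,0.06,0,0,-0.35,0,0,0.14,0,0,-0.6,0,0,0.24,0,0,-0.85,0,0,0.34,0,0,-1,0,0,0.44,0,0,-1,0,0,0.462],
)

```text
clock: 6.75
ee_pos: [519.5, -427.2, 238.9]
tcp_rot: [1.0, -0.021, 0.001, 0.001]
ft_force: [1.3, 0.1, 0.4]
gripper_width: 0.555
finger_force: 61.7
```

Emit:
apply_moves(
  deltas=[0,0,-0.3,0,0,0,0,0,-0.6,0,0,0,0,0,-0.8,0,0,0,0,0,-0.9,0,0,0,0,0,-0.9,0,0,0],
)

```text
clock: 7.25
ee_pos: [518.7, -426.7, 344.9]
tcp_rot: [1.0, -0.02, 0.0, 0.0]
ft_force: [-0.1, -0.2, -1.3]
gripper_width: 0.55
finger_force: 61.9
```

Emit:
apply_moves(
  deltas=[0,-0.15,0,0,0,0,0,-0.4,0,0,0,0,0,-0.7,0,0,0,0,0,-1,0,0,0,0],
)

```text
clock: 7.65
ee_pos: [522.1, -304.9, 342.1]
tcp_rot: [1.0, -0.02, -0.002, -0.001]
ft_force: [-0.1, 0.4, -0.8]
gripper_width: 0.554
finger_force: 61.9
```

Emit:
apply_moves(
  deltas=[0.08,-0.25,0,0,0,0,0.16,-0.5,0,0,0,0,0.2,-0.75,0,0,0,0,0.25,-1,0,0,0,0],
)

```text
clock: 8.05
ee_pos: [557.1, -186.3, 342.3]
tcp_rot: [1.0, -0.02, -0.002, -0.001]
ft_force: [-0.0, 0.9, -0.0]
gripper_width: 0.551
finger_force: 61.9
```

Emit:
apply_moves(
  deltas=[0,-0.25,0,0,0,0,0,-0.5,0,0,0,0,0,-0.75,0,0,0,0,0,-0.9,0,0,0,0,0,-1,0,0,0,0,0,-1,0,0,0,0],
)

```text
clock: 8.65
ee_pos: [562.3, -66.2, 343.5]
tcp_rot: [1.0, -0.019, -0.001, -0.0]
ft_force: [-0.4, 0.4, 0.3]
gripper_width: 0.553
finger_force: 61.9
```

Emit:
apply_moves(
  deltas=[0,-0.25,0,0,0,0,0.01,-0.45,0.1,0,0,0,0.012,-0.57,0.35,0,0,0,0.012,-0.573,0.65,0,0,0,0.012,-0.573,0.9,0,0,0,0.012,-0.573,1,0,0,0,0.012,-0.573,1,0,0,0],
)

```text
clock: 9.35
ee_pos: [565.9, -0.8, 223.4]
tcp_rot: [1.0, -0.021, -0.002, 0.0]
ft_force: [-0.0, 0.1, -1.2]
gripper_width: 0.554
finger_force: 61.9
```

```bash
python3 - <<'E'
from h import *
o=env.get_obs(); f=env.grab_frame('wrist'); save('w4',f); print(o['ee_pos'],o['tcp_rot'])
im=f['image']
p=proj(f,[566.5,2.5,36],o); print('seat proj',p, 'disc c', proj(f,list(o['ee_pos']),o))
m=(im.max(2)<45).astype(np.uint8);k,l,s,c=cv2.connectedComponentsWithStats(m)
for i in range(1,k):
    if s[i,4]>100: print(s[i],c[i].round(1),ray(f,*c[i],36,o).round(1))
E
```

```text
[565.85263537  -0.79229848 223.38738116] [ 9.99782550e-01 -2.07521247e-02 -2.00723779e-03  4.16785388e-04]
seat proj (np.float64(276.568466852395), np.float64(183.57630643352385)) disc c (np.float64(279.6959981670199), np.float64(264.16589926727517))
[  0 215  13  14 103] [  5.3 221.1] [538.1 292.1  36. ]
[    0   295   431   125 26358] [200.1 377.8] [327.1 107.5  36. ]
[ 438  316  122  104 3407] [516.1 368.2] [ 324.9 -279.4   36. ]
[ 423  360   47   46 1017] [451.  381.8] [ 308. -202.   36.]
```

View pics/w4.png

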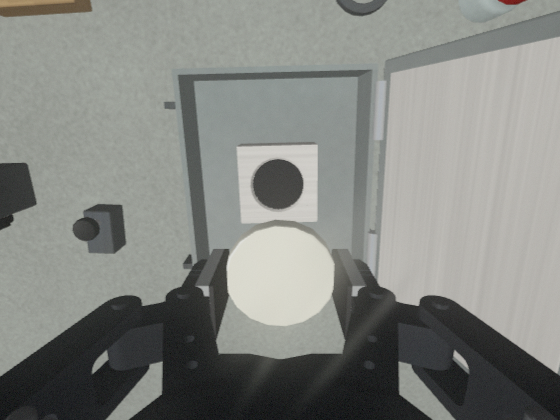

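Wrist view: seat's dark floor at (277,184), exactly where the estimate projects; box edges are parallel to the image axes and the disc is level at (280,272). I'll refine the seat centre.

```bash
python3 - <<'E'
from h import *
o=env.get_obs(); f=env.grab_frame('wrist'); im=f['image']
m=(im.max(2)<75).astype(np.uint8); m[:150]=0;m[218:]=0;m[:,:245]=0;m[:,310:]=0
(c,r,a)=cv2.fitEllipse(max(cv2.findContours(m,0,1)[0],key=len)); print(c,r,ray(f,*c,36,o),ray(f,*c,38,o))
w=(im.min(2)>150).astype(np.uint8); w[:140]=0;w[:,:232]=0;w[:,325:]=0;w[222:]=0
q=cv2.minAreaRect(cv2.findNonZero(w)); P=np.array([ray(f,*x,40,o)[:2] for x in cv2.boxPoints(q)]); print(q,P.round(1),P.mean(0))
d=(im.min(2)>165).astype(np.uint8); k,l,s,cc=cv2.connectedComponentsWithStats(d); i=l[275,280]
A,e=cam(f,o); print('disc',s[i],cc[i],ray(f,*cc[i],o['ee_pos'][2]+12,o),o['ee_pos'])
E
```

```text
(278.0909423828125, 183.31834411621094) (43.029632568359375, 48.702335357666016) [568.13753523   1.40586385  36.        ] [568.53881353   1.37693489  38.        ]
((276.0, 183.5), (88.0, 75.0), 0.0) [[530.6  51.7]
 [608.4  45.3]
 [604.8 -41.7]
 [526.7 -41.1]] [567.61224661   3.54479669]
disc [ 227  226  107  101 8609] [279.88639796 275.8870949 ] [ 5.67152420e+02 -5.02447927e-01  2.37157645e+02] [ 5.67055338e+02 -4.01994097e-01  2.25157645e+02]
```

Emit:
apply_moves(
  deltas=[0,-0.02,0.2,0,0,0,0,-0.02,0.45,0,0,0,0,-0.02,0.7,0,0,0,0,-0.02,0.88,0,0,0,0,-0.02,0.95,0,0,0,0,-0.02,0.95,0,0,0,0,-0.02,0.95,0,0,0],
)

```text
clock: 10.15
ee_pos: [568.5, 3.0, 112.9]
tcp_rot: [1.0, -0.02, 0.001, -0.0]
ft_force: [-0.2, 0.3, 0.2]
gripper_width: 0.557
finger_force: 61.9
```

```bash
python3 - <<'E'
from h import *
o=env.get_obs(); f=env.grab_frame('wrist'); save('w5',f); im=f['image']; print(o['ee_pos'],o['tcp_rot'])
d=(im.min(2)>165).astype(np.uint8); k,l,s,cc=cv2.connectedComponentsWithStats(d); i=l[275,280]; print('disc',s[i],cc[i],ray(f,*cc[i],o['ee_pos'][2]+12,o))
print('seat rim',[tuple(np.round(proj(f,[567.2+26.5*np.cos(t),2.1+26.5*np.sin(t),40],o),1)) for t in(0,1.57,-1.57)])
E
```

```text
[568.54995365   2.96665522 112.93445367] [ 9.99796437e-01 -2.01302417e-02  1.36096954e-03 -7.40314030e-05]
disc [  221   163   121   163 14097] [281.27076683 244.3428389 ] [583.39351318   1.66555535 124.93445367]
seat rim [(np.float64(279.6), np.float64(182.5)), (np.float64(243.0), np.float64(221.6)), (np.float64(319.5), np.float64(218.7))]
```

View pics/w5.png

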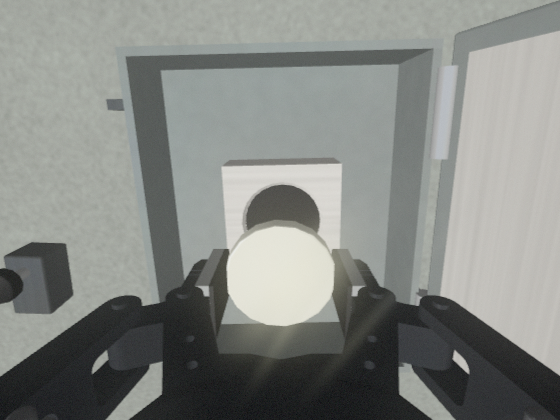

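Wrist view: seat's dark opening at columns 246–320 with its top near row 184, the disc (280,272) in front of it. I'll measure the edges numerically.

```bash
python3 - <<'E'
from h import *
from scipy.optimize import least_squares
im=cv2.imread('pics/w5.png')[:,:,::-1]; g=im.max(2).astype(float)
o=env.get_obs(); f=env.grab_frame('wrist')
# subpixel edge of rim, above disc: bright(block)->dark
E=[]
for v in range(192,222,3):
    row=g[v]
    for rng,sgn in((range(236,262),1),(range(330,304,-1),1)):
        prev=None
        for u in rng:
            if prev is not None and row[u]<95<=prev[1]:
                E.append((prev[0]+(u-prev[0])*(prev[1]-95)/(prev[1]-row[u]),v)); break
            prev=(u,row[u])
for u in range(262,306,4):
    c=g[:,u]
    for v in range(170,200):
        if c[v]<95<=c[v-1]: E.append((u,v-1+(c[v-1]-95)/(c[v-1]-c[v]))); break
E=np.array(E); 
for z in(36,39,40):
    P=np.array([ray(f,*e,z,o)[:2] for e in E])
    r=least_squares(lambda q:np.hypot(P[:,0]-q[0],P[:,1]-q[1])-q[2],[567,2,26],loss='soft_l1'); print(z,len(P),r.x.round(2),np.abs(r.fun).max().round(2))
w=[ (np.where(g[v,215:245]>150)[0][0]+215, 345-np.where(g[v,345:325:-1]>150)[0][0]) for v in(172,180)]
print(w,[[ray(f,u,v,40,o)[:2].round(1) for u in p] for p,v in zip(w,(172,180))])
print(o['ee_pos'])
E
```

```text
36 30 [566.55   1.52  24.88] 5.23
39 30 [567.5    1.51  24.54] 5.15
40 30 [567.82   1.5   24.42] 5.13
[(np.int64(215), np.int64(345)), (np.int64(215), np.int64(345))] [[array([602.6,  44.8]), array([599.1, -41.6])], [array([597.2,  45.3]), array([593.7, -41.6])]]
[568.62281718   3.00500938 113.04115196]
```

Emit:
apply_moves(
  deltas=[-0.012,0.009,0.12,0,0,0,-0.012,0.009,0.28,0,0,0,-0.012,0.009,0.42,0,0,0,-0.012,0.009,0.5,0,0,0,-0.012,0.009,0.54,0,0,0,-0.012,0.009,0.54,0,0,0,-0.012,0.009,0.54,0,0,0],
)

```text
clock: 10.95
ee_pos: [566.3, 2.0, 47.2]
tcp_rot: [1.0, -0.02, 0.001, -0.0]
ft_force: [-0.5, -0.2, -0.9]
gripper_width: 0.555
finger_force: 61.9
```

```bash
python3 - <<'E'
from h import *
o=env.get_obs(); print(o['ee_pos'],o['ft_force'],o['tcp_rot'],o['wrist_torque'])
E
```

```text
[566.31137012   2.00463113  47.22744541] [-0.4695455  -0.19051197 -0.91113766] [ 9.99799177e-01 -2.00308789e-02  6.06358896e-04 -3.53752219e-05] [-0.01766653 -0.05465383 -0.04498808]
```

Emit:
apply_moves(
  deltas=[0,0,0.03,0,0,0,0,0,0.06,0,0,0,0,0,0.075,0,0,0,0,0,0.075,0,0,0,0,0,0.075,0,0,0],
)

```text
clock: 11.45
ee_pos: [565.6, 2.0, 37.7]
tcp_rot: [1.0, -0.02, -0.0, 0.0]
ft_force: [-1.3, -0.1, 5.5]
gripper_width: 0.556
finger_force: 64.6
```

Emit:
apply_moves(
  deltas=[0,0,0.008,0,0,0,0,0,0.016,0,0,0,0,0,0.016,0,0,0],
)

```text
clock: 11.75
ee_pos: [565.7, 2.0, 37.6]
tcp_rot: [1.0, -0.02, -0.0, 0.0]
ft_force: [-8.3, -0.6, 24.2]
gripper_width: 0.552
finger_force: 75.4
```

Emit:
apply_moves(
  deltas=[0,0,0.008,0,0,0,0,0,0.012,0,0,0,0,0,0.012,0,0,0,0,0,0.012,0,0,0],
)

```text
clock: 12.15
ee_pos: [565.7, 2.0, 37.4]
tcp_rot: [1.0, -0.02, -0.0, 0.0]
ft_force: [-13.2, -1.3, 39.0]
gripper_width: 0.559
finger_force: 83.0
```

Seated on the rim: the force is pushing the tool toward -x. I'll ease the push and sweep slowly toward -x.

Emit:
apply_moves(
  deltas=[0,0,-0.022,0,0,0,-0.004,0,-0.022,0,0,0,-0.008,0,-0.022,0,0,0,-0.008,0,-0.022,0,0,0],
)

```text
clock: 12.55
ee_pos: [566.1, 2.0, 37.6]
tcp_rot: [1.0, -0.02, 0.001, -0.0]
ft_force: [-0.6, 0.3, 10.4]
gripper_width: 0.551
finger_force: 67.9
```

Emit:
apply_moves(
  deltas=[-0.004,0,0,0,0,0,-0.008,0,0,0,0,0,-0.008,0,0,0,0,0],
)

```text
clock: 12.85
ee_pos: [566.0, 2.1, 37.6]
tcp_rot: [1.0, -0.02, 0.002, -0.0]
ft_force: [0.9, 0.2, 7.5]
gripper_width: 0.553
finger_force: 66.3
```

```bash
python3 - <<'E'
from h import *
o=env.get_obs(); print(o['ee_pos'],o['ft_force'],o['tcp_rot'],o['wrist_torque'])
f=env.grab_frame('wrist');im=f['image'];d=(im.min(2)>165).astype(np.uint8); k,l,s,cc=cv2.connectedComponentsWithStats(d); i=l[275,280]; print('disc',s[i],cc[i])
save('w6',f)
for n in('scene','top'):
    f=env.grab_frame(n); p=proj(f,[566,2,45]); print(n,p); im=f['image']; save(n+'6',f)
    k,l,s,c=cv2.connectedComponentsWithStats((im.max(2)<60).astype(np.uint8))
# box from top: outer footprint by rim edges on initial picture
E
```

```text
[566.03967161   2.05553879  37.64859334] [0.85427315 0.21716959 7.46459198] [ 9.99795755e-01 -2.00908447e-02  2.18796457e-03 -1.35081783e-04] [-0.12762993 -0.32565858 -0.00588604]
disc [  217   226   127   115 11511] [279.70662844 288.29189471]
scene (np.float64(291.76839246712336), np.float64(209.03976010033625))
top (np.float64(267.98837855018854), np.float64(219.53618008125966))
```

```bash
python3 - <<'E'
from h import *
import types
f=env.grab_frame('wrist')
def rep(n,z,o):
    g=cv2.imread(f'pics/{n}.png').max(2).astype(float)
    return g
g=rep('w5',0,0)
print('row transects w5'); print(g[170,215:230],g[170,334:348]); print('col',g[150:175,250],g[150:175,310])
print('rim',g[185:230:6,236:256:1].astype(int)); print(g[185:230:6,310:330].astype(int)); print('top',g[176:194,270],g[176:194,283],g[176:194,296])
E
```

```text
row transects w5
[158. 160. 161. 160. 160. 161. 181. 207. 215. 213. 215. 213. 215. 213.
 214.] [217. 217. 216. 215. 216. 216. 216. 202. 167. 158. 159. 157. 159. 159.]
col [161. 159. 157. 160. 161. 160. 159. 160. 157. 140. 124. 123. 123. 123.
 121. 151. 214. 215. 216. 215. 215. 214. 215. 218. 219.] [156. 161. 156. 159. 161. 159. 159. 156. 129. 123. 125. 124. 123. 135.
 183. 215. 213. 214. 215. 215. 215. 217. 217. 220. 220.]
rim [[214 213 215 212 213 214 214 214 216 214 215 215 214 215 217 215 216 215
  215 215]
 [216 216 217 216 216 216 216 216 216 215 216 216 216 216 217 216 217 216
  216 215]
 [215 214 215 214 215 213 214 214 214 214 215 215 214 213 201 180 176 165
  129  82]
 [216 215 215 214 216 215 215 216 216 213 193 171 173 174 145  83  83  86
   83  86]
 [212 212 212 211 212 212 212 206 185 162 171 154  86  84  86  86  85  86
   84  85]
 [217 217 216 218 219 215 205 171 164 151 109  85  87  87  85  88  87  86
   86  87]
 [214 214 214 215 213 209 189 162 160 145 113  87  87  86  89  88  88  90
   89  89]
 [217 219 218 218 218 217 206 174 164 161 138 110  90  90  93 107 128 145

[... 275 characters left out ...]
5  83  84  84 165 211 215 215 216 218 218 216 218 218 218 218 219
  217 218]
 [ 90  88  87  87  90  91  90 122 185 215 212 214 214 214 214 214 214 214
  214 214]
 [ 88  89  91  93  93  94  92  96  97 162 208 211 212 215 216 215 216 215
  215 215]
 [ 98 100  99  99  99 102  98 104 101 139 192 213 213 214 214 214 215 213
  213 216]
 [111 107 105 106 107 108 109 111 122 180 213 214 213 216 216 216 214 214
  215 214]]
top [218. 216. 215. 211. 211. 210. 210. 208. 194. 185. 160.  83.  81.  79.
  80.  84.  83.  82.] [217. 215. 213. 212. 209. 208. 198. 193. 162.  82.  81.  80.  81.  77.
  84.  80.  83.  83.] [217. 216. 212. 211. 211. 212. 212. 215. 213. 203. 197. 138.  80.  81.
  81.  82.  80.  83.]
```

```bash
python3 - <<'E'
from h import *
f=env.grab_frame('wrist')
o=dict(ee_pos=np.array([568.6,3.0,113.0]),tcp_rot=[9.99796437e-01,-2.01302417e-02,1.36096954e-03,-7.40314030e-05])
L=ray(f,221.2,170,40,o);Rr=ray(f,341.2,170,40,o);b1=ray(f,250,165.3,40,o);b2=ray(f,310,163.9,40,o)
print('L,R',L,Rr,(L-Rr)[1],'back',b1,b2)
ex=np.array([.9992,-.0402]);ey=np.array([.0402,.9992])
yc=(ey@L[:2]+ey@Rr[:2])/2; xc=(ex@b1[:2]+ex@b2[:2])/2-40
c=ex*xc+ey*yc; print('block centre',c)
print('rim outer',ray(f,241.7,221,40,o),ray(f,283,181.8,40,o))
print('dark edges floor36', ray(f,246.5,221,36,o),ray(f,319.3,221,36,o),ray(f,283,184.7,36,o), 'disc top now', ray(f,279.7,275.8,o['ee_pos'][2]+12.1,o))
E
```

```text
L,R [603.73357217  40.54113139  40.        ] [600.5077767  -39.03605413  40.        ] 79.57718552007984 back [606.0779624   21.23653498  40.        ] [605.39705873 -18.4144848   40.        ]
block centre [565.74731934   2.21633483]
rim outer [567.73779222  29.49680315  40.        ] [ 5.94127027e+02 -1.41046273e-01  4.00000000e+01]
dark edges floor36 [566.33853787  26.66140758  36.        ] [564.26239707 -24.66013428  36.        ] [ 5.91342911e+02 -6.71793409e-02  3.60000000e+01] disc top now [568.74271902   2.9716367  125.1       ]
```

Emit:
apply_moves(
  deltas=[-0.007,0,0,0,0,0,-0.014,0,0,0,0,0,-0.014,0,0,0,0,0],
)

```text
clock: 13.4
ee_pos: [564.8, 2.2, 37.7]
tcp_rot: [1.0, -0.02, 0.003, -0.0]
ft_force: [4.8, -1.3, 5.9]
gripper_width: 0.552
finger_force: 64.5
```

Emit:
apply_moves(
  deltas=[-0.006,0,0.008,0,0,0,-0.01,0,0.008,0,0,0,-0.01,0,0.008,0,0,0],
)

```text
clock: 13.7
ee_pos: [564.8, 2.2, 37.6]
tcp_rot: [1.0, -0.02, 0.004, -0.0]
ft_force: [4.8, -0.1, 12.7]
gripper_width: 0.552
finger_force: 67.6
```

Contact height doesn't change with x, so the fingertips (about level with the disc's underside) are probably landing on the block. I'll set the disc flat on the block top, 20 mm off the recess where it is stably supported, and regrip about 5 mm higher.

Emit:
apply_moves(
  deltas=[0,0,-0.04,0,0,0,0,0,-0.08,0,0,0,-0.05,0,-0.08,0,0,0,-0.1,0,-0.08,0,0,0,-0.15,0,-0.08,0,0,0,-0.15,0,-0.06,0,0,0,-0.15,0,-0.035,0,0,0,-0.15,0,-0.02,0,0,0,-0.15,0,-0.012,0,0,0,-0.15,0,-0.012,0,0,0],
)

```text
clock: 14.7
ee_pos: [542.9, 2.9, 37.8]
tcp_rot: [1.0, -0.02, -0.0, 0.0]
ft_force: [-3.9, 0.2, 9.6]
gripper_width: 0.56
finger_force: 63.0
```

```bash
python3 - <<'E'
from h import *
o=env.get_obs(); print(o['ee_pos'],o['ft_force'],o['wrist_torque'],o['tcp_rot'])
f=env.grab_frame('wrist'); save('w7',f)
E
```

```text
[542.91323608   2.89427908  37.80047482] [-3.86892915  0.1585272   9.60244421] [ 0.02953369  0.73095765 -0.02795962] [ 9.99797980e-01 -2.00981296e-02 -2.37550267e-04  9.17125759e-05]
```

Emit:
apply_moves(
  deltas=[0,0,-0.006,0,0,0,0,0,-0.006,0,0,0,0,0,-0.006,0,0,0,0,0,-0.006,0,0,0,0,0,-0.006,0,0,0,0,0,-0.049,0,0,0,0,0,-0.049,0,0,0,0,0,-0.049,0,0,0],
  grip=-1,
)

```text
clock: 15.55
ee_pos: [543.2, 2.9, 43.4]
tcp_rot: [1.0, -0.02, 0.0, -0.0]
ft_force: [-0.0, 0.8, 0.1]
gripper_width: 0.996
finger_force: 0.0
```

```bash
python3 - <<'E'
from h import *
o=env.get_obs(); print(o['ee_pos'],o['ft_force'])
f=env.grab_frame('wrist'); save('w8',f); im=f['image']
for n in('w7','w8'):
    im=cv2.imread(f'pics/{n}.png'); d=(im.min(2)>165).astype(np.uint8); k,l,s,cc=cv2.connectedComponentsWithStats(d); i=l[285,280]; print(s[i],cc[i])
a=[cv2.imread(f'pics/{n}.png')[130:350,140:420] for n in('w7','w8')]
cv2.imwrite('pics/w78.png',cv2.resize(np.hstack(a),(800,314)))
E
```

```text
[543.15481982   2.94808968  43.40040518] [-0.04474944  0.7828147   0.08173108]
[  184   127   192   200 22197] [281.68923728 214.97986214]
[  188   127   184   193 23250] [281.89058065 218.78993548]
```

View pics/w78.png

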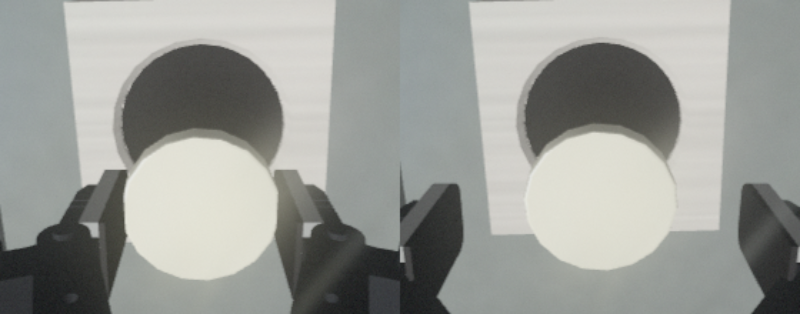

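Left and right pictures, before and after release: the disc lies flat on the block, right-half centre (601,200), overlapping the recess at (602,115), and the pads are clear. I'll measure disc and recess in this one view while gripping higher.

Emit:
apply_moves(
  deltas=[0,0,0,0,0,0,0,0,0,0,0,0,0,0,0,0,0,0,0,0,0,0,0,0,0,0,0,0,0,0,0,0,0,0,0,0,0,0,0,0,0,0,0,0,0,0,0,0],
  grip=1,
)

```text
clock: 16.4
ee_pos: [542.8, 2.9, 43.8]
tcp_rot: [1.0, -0.02, -0.0, 0.0]
ft_force: [-1.5, 0.4, 9.5]
gripper_width: 0.542
finger_force: 60.0
```

```bash
python3 - <<'E'
from h import *
from scipy.optimize import least_squares
o=env.get_obs(); print(o['ee_pos'],o['ft_force'])
f=env.grab_frame('wrist'); save('w9',f)
def fit(P,r0):
    r=least_squares(lambda q:np.hypot(P[:,0]-q[0],P[:,1]-q[1])-q[2],[*P.mean(0),r0],loss='soft_l1',f_scale=.3); return r.x.round(2),np.abs(r.fun).mean().round(2)
def run(n,o):
    im=cv2.imread(f'pics/{n}.png').astype(int); g=im.max(2)
    m=((im[:,:,2]-im[:,:,0]>12)&(g>190)).astype(np.uint8)
    k,l,s,c=cv2.connectedComponentsWithStats(m); i=1+np.argmax(s[1:,4]); print(n,s[i],c[i])
    ct=max(cv2.findContours((l==i).astype(np.uint8),0,1)[0],key=len)[:,0].astype(float)
    P=np.array([ray(f,*e,50,o)[:2] for e in cv2.convexHull(ct.astype(np.float32))[:,0]]); print(' disc',fit(P,25))
    d=(g<115).astype(np.uint8); k,l,s,c=cv2.connectedComponentsWithStats(d); i=l[205,280]; d=(l==i); print(s[i])
    E=[]
    for v in range(165,240,3):
        u=np.where(d[v,200:360])[0]+200
        if len(u)>20: E+= [(u[0]-.5,v),(u[-1]+.5,v)]
    for u in range(255,310,4):
        v=np.where(d[:,u])[0]; E.append((u,v[0]-.5))
    E=np.array([e for e in E if e[1]<215])
    for z in(36,38):
        P=np.array([ray(f,*e,z,o)[:2] for e in E]); print(' recess',z,fit(P,26))
o8=dict(ee_pos=np.array([543.15,2.95,43.4]),tcp_rot=[9.998e-1,-.0201,0,0]); run('w8',o8); run('w9',o)
E
```

```text
[542.84057295   2.90812317  43.76594577] [-1.51553492  0.38446068  9.54424111]
w8 [ 258  243   71   75 1997] [292.66649975 280.14722083]
 disc (array([536.8 ,  -2.04,  18.04]), np.float64(1.69))
[ 227  160  109   80 5686]
 recess 36 (array([565.9 ,   1.37,  25.68]), np.float64(0.13))
 recess 38 (array([566.5 ,   1.35,  25.34]), np.float64(0.13))
w9 [ 254  227   77   91 4100] [293.92365854 277.26756098]
 disc (array([5.4076e+02, 3.4000e-01, 2.1740e+01]), np.float64(1.58))
[ 227  159  109   80 5622]
 recess 36 (array([565.86,   1.29,  25.63]), np.float64(0.13))
 recess 38 (array([566.45,   1.28,  25.29]), np.float64(0.13))
```

```bash
python3 - <<'E'
from h import *
f=env.grab_frame('wrist')
o=dict(ee_pos=np.array([543.15,2.95,43.4]),tcp_rot=[9.998e-1,-.0201,0,0])
im=cv2.imread('pics/w8.png').astype(int); 
print('col281 r-b',[(v,*im[v,281]) for v in list(range(214,228))+list(range(312,326))])
print('row270',[(u,*im[270,u]) for u in list(range(222,232))+list(range(328,340))])
for n,p in dict(L=(227.5,270),R=(333.9,270),T=(281,222.5),B=(281,319.2)).items(): print(n,ray(f,*p,50,o))
E
```

```text
col281 r-b [(214, np.int64(71), np.int64(77), np.int64(79)), (215, np.int64(69), np.int64(76), np.int64(75)), (216, np.int64(83), np.int64(90), np.int64(92)), (217, np.int64(116), np.int64(126), np.int64(127)), (218, np.int64(118), np.int64(127), np.int64(128)), (219, np.int64(117), np.int64(126), np.int64(129)), (220, np.int64(125), np.int64(133), np.int64(134)), (221, np.int64(126), np.int64(135), np.int64(134)), (222, np.int64(146), np.int64(157), np.int64(158)), (223, np.int64(197), np.int64(207), np.int64(208)), (224, np.int64(207), np.int64(219), np.int64(220)), (225, np.int64(210), np.int64(222), np.int64(222)), (226, np.int64(210), np.int64(221), np.int64(222)), (227, np.int64(211), np.int64(222), np.int64(223)), (312, np.int64(206), np.int64(217), np.int64(218)), (313, np.int64(206), np.int64(219), np.int64(219)), (314, np.int64(208), np.int64(219), np.int64(220)), (315, np.int64(207), np.int64(218), np.int64(219)), (316, np.int64(206), np.int64(217), np.int64(218)), (317, np.int64(205), np.int64(217), np.int64(218)), (318, np.int64(201), np.int64(212), np.int64(213)), (319,
[... 982 characters left out ...]
4(219)), (330, np.int64(206), np.int64(218), np.int64(218)), (331, np.int64(206), np.int64(217), np.int64(217)), (332, np.int64(199), np.int64(211), np.int64(212)), (333, np.int64(190), np.int64(199), np.int64(200)), (334, np.int64(193), np.int64(201), np.int64(202)), (335, np.int64(201), np.int64(207), np.int64(209)), (336, np.int64(201), np.int64(207), np.int64(209)), (337, np.int64(201), np.int64(208), np.int64(209)), (338, np.int64(201), np.int64(206), np.int64(208)), (339, np.int64(201), np.int64(206), np.int64(209))]
L [544.34717979  26.66186582  50.        ]
R [542.39265221 -21.71086306  50.        ]
T [566.0737077    1.43399948  50.        ]
B [517.69270851   3.35952633  50.        ]
```

Disc centre is (541.9,2.5), with TCP x 1.25 mm ahead of it; recess centre is (565.9,1.3). I'll shift +24 mm in x and -1.5 mm in y, then lower.

Emit:
apply_moves(
  deltas=[0,0,-0.03,0,0,0,0,0,-0.06,0,0,0,0.06,0.0015,-0.06,0,0,0,0.13,0.003,-0.06,0,0,0,0.2,0.0045,-0.06,0,0,0,0.2,0.0045,-0.04,0,0,0,0.2,0.0045,-0.02,0,0,0,0.2,0.0045,0,0,0,0,0.2,0.0045,0.012,0,0,0,0.2,0.0045,0.012,0,0,0],
)

```text
clock: 17.5
ee_pos: [566.4, 1.4, 41.3]
tcp_rot: [1.0, -0.02, -0.0, 0.0]
ft_force: [-0.6, 0.0, 0.1]
gripper_width: 0.54
finger_force: 61.4
```

```bash
python3 - <<'E'
from h import *
o=env.get_obs(); print(o['ee_pos'],o['ft_force'],o['wrist_torque'])
E
```

```text
[566.355918     1.43111404  41.31401331] [-0.64103772  0.03894236  0.14149983] [-0.04084818  0.02315276  0.02369255]
```

Inside the recess now (underside ≈37.5, no contact force). Continuing down.

Emit:
apply_moves(
  deltas=[0,0,0.008,0,0,0,0,0,0.016,0,0,0,0,0,0.016,0,0,0],
)

```text
clock: 17.8
ee_pos: [566.9, 1.4, 39.9]
tcp_rot: [1.0, -0.02, 0.0, 0.0]
ft_force: [-1.5, 0.5, 0.7]
gripper_width: 0.543
finger_force: 61.7
```

Emit:
apply_moves(
  deltas=[0,0,0.006,0,0,0,0,0,0.01,0,0,0,0,0,0.01,0,0,0],
)

```text
clock: 18.1
ee_pos: [566.9, 1.4, 39.8]
tcp_rot: [1.0, -0.02, 0.0, 0.0]
ft_force: [-4.5, 0.0, 13.6]
gripper_width: 0.538
finger_force: 63.2
```

Seated at the expected height. Release and rise.

Emit:
apply_moves(
  deltas=[0,0,-0.006,0,0,0,0,0,-0.006,0,0,0,0,0,-0.006,0,0,0,0,0,-0.006,0,0,0,0,0,-0.006,0,0,0,0,0,-0.1,0,0,0,0,0,-0.3,0,0,0,0,0,-0.6,0,0,0,0,0,-0.9,0,0,0,0,0,-1,0,0,0],
  grip=-1,
)

```text
clock: 19.1
ee_pos: [569.2, 1.5, 163.1]
tcp_rot: [1.0, -0.02, 0.003, -0.0]
ft_force: [0.6, 0.1, 0.5]
gripper_width: 0.999
finger_force: 0.0
```

```bash
python3 - <<'E'
from h import *
o=env.get_obs(); print(o['ee_pos'],o['tcp_rot'],o['gripper_width']); f=env.grab_frame('wrist'); save('w10',f)
im=f['image'].astype(int)
for c in ([566,1.5],):
  for z in(46,):
    print({k:tuple(np.round(proj(f,[c[0]+dx,c[1]+dy,z],o),1)) for k,(dx,dy) in dict(C=(0,0),X=(24.2,0),mX=(-24.2,0),Y=(0,24.2),mY=(0,-24.2)).items()})
u0,v0=map(int,proj(f,[566,1.5,46],o)); g=im.max(2)
print('col',g[max(0,v0-50):v0-20,u0]); print('colb',g[v0+18:v0+48,u0]); print('row',g[v0,u0-45:u0-22],g[v0,u0+22:u0+45],u0,v0)
E
```

```text
[569.17985205   1.54652286 163.05111848] [ 9.99793291e-01 -2.00742571e-02  3.21717083e-03 -2.22170916e-04] 0.9990647022716335
{'C': (np.float64(280.2), np.float64(206.6)), 'X': (np.float64(279.0), np.float64(177.6)), 'mX': (np.float64(281.4), np.float64(234.3)), 'Y': (np.float64(250.9), np.float64(207.7)), 'mY': (np.float64(309.6), np.float64(205.5))}
col [121 146 208 208 208 210 210 210 213 212 212 210 208 206 204 202 186 180
  85  97 131 157 215 223 222 222 222 222 223 221]
colb [222 220 221 221 221 221 221 221 222 220 204 173 181 207 208 207 207 208
 205 208 209 206 205 203 202 181 156 157 157 157]
row [205 205 206 204 204 206 206 206 205 205 206 203 183 157 158 154 192 224
 222 220 221 221 222] [221 221 221 221 221 221 220 212 178 166 205 207 208 207 208 207 209 208
 208 208 209 209 208] 280 206
```

The disc's top-face edges match the prediction for z=46 within half a pixel on all four sides, so it is flat in the seat. Now the lid: over the bar at about (559.5,-156.7,279).

Emit:
apply_moves(
  deltas=[0,0,-0.25,0,0,0,0,0,-0.5,0,0,0,0,0,-0.8,0,0,0,0,0,-1,0,0,0],
)

```text
clock: 19.55
ee_pos: [567.0, 1.4, 280.1]
tcp_rot: [1.0, -0.02, 0.0, -0.0]
ft_force: [1.1, -0.0, -0.1]
gripper_width: 0.993
finger_force: 0.0
```

Emit:
apply_moves(
  deltas=[0,0,-0.3,0,0,0,0,0.05,-0.5,0,0,0,0,0.3,-0.5,0,0,0,0,0.6,-0.5,0,0,0,0,0.85,-0.5,0,0,0,0,1,-0.5,0,0,0],
)

```text
clock: 20.15
ee_pos: [561.0, -121.7, 337.5]
tcp_rot: [1.0, -0.022, -0.001, 0.001]
ft_force: [-0.0, -0.1, 0.1]
gripper_width: 0.999
finger_force: 0.0
```

Emit:
apply_moves(
  deltas=[0,0.15,0,0,0,0,0,0.32,0,0,0,0,0,0.32,0,0,0,0,0,0.32,0,0,0,0],
)

```text
clock: 20.55
ee_pos: [560.1, -156.5, 337.7]
tcp_rot: [1.0, -0.02, -0.001, -0.0]
ft_force: [-0.1, 1.0, -1.0]
gripper_width: 1.001
finger_force: 0.0
```

```bash
python3 - <<'E'
from h import *
o=env.get_obs(); print(o['ee_pos'],o['tcp_rot']); f=env.grab_frame('wrist'); save('w11',f); g=f['image'].max(2).astype(int)
for x in(520,560,590,610):
    print(x,np.round(proj(f,[x,-156.7-.04*(x-559.5),278.7],o),1))
for v in range(150,300,20): 
    u=np.where(g[v,200:370]<60)[0]+200; print(v,u.min() if len(u) else None,u.max() if len(u) else None,len(u))
E
```

```text
[ 560.14261572 -156.47330465  337.71148153] [ 9.99793891e-01 -2.02860473e-02 -7.22576382e-04 -3.59211706e-04]
520 [280.3 280.2]
560 [280.3 224.6]
590 [280.2 179. ]
610 [280.2 146.5]
150 None None 0
170 None None 0
190 None None 0
210 None None 0
230 None None 0
250 None None 0
270 None None 0
290 None None 0
```

```bash
python3 - <<'E'
from h import *
g=cv2.imread('pics/w11.png').max(2)
for v in(160,185,210,235,260): print(v,list(g[v,230:330:2]))
E
```

```text
160 [np.uint8(140), np.uint8(179), np.uint8(179), np.uint8(177), np.uint8(178), np.uint8(178), np.uint8(178), np.uint8(180), np.uint8(178), np.uint8(181), np.uint8(179), np.uint8(178), np.uint8(180), np.uint8(183), np.uint8(174), np.uint8(131), np.uint8(138), np.uint8(145), np.uint8(140), np.uint8(138), np.uint8(130), np.uint8(108), np.uint8(94), np.uint8(95), np.uint8(102), np.uint8(98), np.uint8(99), np.uint8(94), np.uint8(89), np.uint8(78), np.uint8(76), np.uint8(134), np.uint8(156), np.uint8(157), np.uint8(158), np.uint8(154), np.uint8(156), np.uint8(154), np.uint8(151), np.uint8(150), np.uint8(154), np.uint8(159), np.uint8(154), np.uint8(157), np.uint8(157), np.uint8(153), np.uint8(155), np.uint8(157), np.uint8(152), np.uint8(157)]
185 [np.uint8(95), np.uint8(153), np.uint8(180), np.uint8(181), np.uint8(179), np.uint8(179), np.uint8(178), np.uint8(179), np.uint8(179), np.uint8(177), np.uint8(178), np.uint8(179), np.uint8(179), np.uint8(180), np.uint8(186), np.uint8(140), np.uint8(129), np.uint8(150), np.uint8(144), np.uint8(140), np.uint8(135), np.uint8(115), np.uint8(89), np.ui
[... 1934 characters left out ...]
), np.uint8(160), np.uint8(159), np.uint8(152), np.uint8(165), np.uint8(181), np.uint8(183), np.uint8(180), np.uint8(182), np.uint8(179), np.uint8(177), np.uint8(178), np.uint8(179), np.uint8(180), np.uint8(176), np.uint8(129), np.uint8(136), np.uint8(141), np.uint8(139), np.uint8(138), np.uint8(123), np.uint8(85), np.uint8(96), np.uint8(99), np.uint8(104), np.uint8(100), np.uint8(98), np.uint8(94), np.uint8(90), np.uint8(91), np.uint8(158), np.uint8(157), np.uint8(154), np.uint8(153), np.uint8(150), np.uint8(152), np.uint8(156), np.uint8(157), np.uint8(158), np.uint8(157), np.uint8(158), np.uint8(155), np.uint8(154), np.uint8(156), np.uint8(154), np.uint8(152), np.uint8(154), np.uint8(156)]
```

Bar spans columns 273–292, about 1.4 mm further -y than predicted. Descending over it and closing.

Emit:
apply_moves(
  deltas=[0,0.012,0.15,0,0,0,0,0.012,0.35,0,0,0,0,0.012,0.5,0,0,0,0,0.012,0.6,0,0,0,0,0.012,0.65,0,0,0,0,0.012,0.65,0,0,0],
)

```text
clock: 21.2
ee_pos: [560.3, -157.6, 260.1]
tcp_rot: [1.0, -0.02, -0.0, -0.0]
ft_force: [-0.0, 1.0, -0.1]
gripper_width: 1.005
finger_force: 0.0
```

Emit:
apply_moves(
  deltas=[0,0,0,0,0,0,0,0,0,0,0,0,0,0,0,0,0,0,0,0,0,0,0,0,0,0,0,0,0,0,0,0,0,0,0,0,0,0,0,0,0,0,0,0,0,0,0,0],
  grip=1,
)

```text
clock: 22.0
ee_pos: [560.6, -158.6, 260.9]
tcp_rot: [1.0, -0.02, 0.0, 0.0]
ft_force: [-1.0, -0.7, 4.1]
gripper_width: 0.114
finger_force: 58.5
```

```bash
python3 - <<'E'
from h import *
o=env.get_obs(); print(o['ee_pos'],o['tcp_rot'],o['gripper_width'],o['ft_force'],o['wrist_torque'])
h=np.array([562.1,-92.4,62]); p=o['ee_pos']+[0,0,19]; d=p-h; print(d, np.arctan2(d[2],d[1]), np.hypot(d[1],d[2]),np.hypot(226,4))
E
```

```text
[ 560.55111926 -158.62637983  260.88365271] [ 9.99800154e-01 -1.99888354e-02  1.89405827e-04  2.50974822e-04] 0.11377596542464993 [-1.04999049 -0.68220523  4.10566743] [-0.23357476  0.23700743  0.3168    ]
[ -1.54888074 -66.22637983 217.88365271] 1.8658757272653594 227.72619415180426 226.03539545832197
```

Bar gripped; lid at about 1.85 rad. I'll work out arc steps for the move to 45°.

```bash
python3 - <<'E'
import numpy as np
s=np.linspace(0,1,41); s=s*s*(3-2*s)*.5+s*.5
ph=1.866+(0.803-1.866)*s; y=-226*np.cos(ph)/120; z=-226*np.sin(ph)/120
for c in range(4):
    print([float(v) for k in range(1,11) for v in (0,round(y[10*c+k]-y[10*c],3),round(z[10*c+k]-z[10*c],3),0,0,0)])
E
```

```text
[0.0, -0.026, -0.008, 0.0, 0.0, 0.0, 0.0, -0.055, -0.016, 0.0, 0.0, 0.0, 0.0, -0.088, -0.024, 0.0, 0.0, 0.0, 0.0, -0.124, -0.033, 0.0, 0.0, 0.0, 0.0, -0.163, -0.042, 0.0, 0.0, 0.0, 0.0, -0.205, -0.05, 0.0, 0.0, 0.0, 0.0, -0.25, -0.058, 0.0, 0.0, 0.0, 0.0, -0.297, -0.065, 0.0, 0.0, 0.0, 0.0, -0.347, -0.071, 0.0, 0.0, 0.0, 0.0, -0.399, -0.076, 0.0, 0.0, 0.0]
[0.0, -0.054, -0.004, 0.0, 0.0, 0.0, 0.0, -0.11, -0.006, 0.0, 0.0, 0.0, 0.0, -0.167, -0.006, 0.0, 0.0, 0.0, 0.0, -0.226, -0.004, 0.0, 0.0, 0.0, 0.0, -0.285, -0.001, 0.0, 0.0, 0.0, 0.0, -0.346, 0.004, 0.0, 0.0, 0.0, 0.0, -0.407, 0.012, 0.0, 0.0, 0.0, 0.0, -0.468, 0.021, 0.0, 0.0, 0.0, 0.0, -0.529, 0.033, 0.0, 0.0, 0.0, 0.0, -0.59, 0.046, 0.0, 0.0, 0.0]
[0.0, -0.061, 0.016, 0.0, 0.0, 0.0, 0.0, -0.12, 0.033, 0.0, 0.0, 0.0, 0.0, -0.179, 0.053, 0.0, 0.0, 0.0, 0.0, -0.237, 0.074, 0.0, 0.0, 0.0, 0.0, -0.293, 0.097, 0.0, 0.0, 0.0, 0.0, -0.348, 0.121, 0.0, 0.0, 0.0, 0.0, -0.4, 0.146, 0.0, 0.0, 0.0, 0.0, -0.451, 0.172, 0.0, 0.0, 0.0, 0.0, -0.5, 0.2, 0.0, 0.0, 0.0, 0.0, -0.547, 0.227, 0.0, 0.0, 0.0]
[0.0, -0.044, 0.028, 0.0, 0.0, 0.0, 0.0, -0.086, 0.056, 0.0, 0.0, 0.0, 0.0, -0.125, 0.084, 0.0, 0.0, 0.0, 0.0, -0.161, 0.111, 0.0, 0.0, 0.0, 0.0, -0.195, 0.138, 0.0, 0.0, 0.0, 0.0, -0.226, 0.163, 0.0, 0.0, 0.0, 0.0, -0.254, 0.187, 0.0, 0.0, 0.0, 0.0, -0.279, 0.21, 0.0, 0.0, 0.0, 0.0, -0.301, 0.23, 0.0, 0.0, 0.0, 0.0, -0.321, 0.249, 0.0, 0.0, 0.0]
```

Emit:
apply_moves(
  deltas=[0,-0.026,-0.008,0,0,0,0,-0.055,-0.016,0,0,0,0,-0.088,-0.024,0,0,0,0,-0.124,-0.033,0,0,0,0,-0.163,-0.042,0,0,0,0,-0.205,-0.05,0,0,0,0,-0.25,-0.058,0,0,0,0,-0.297,-0.065,0,0,0,0,-0.347,-0.071,0,0,0,0,-0.399,-0.076,0,0,0],
)

```text
clock: 23.0
ee_pos: [561.5, -110.1, 270.0]
tcp_rot: [1.0, -0.02, -0.001, 0.0]
ft_force: [-6.0, -1.2, 7.3]
gripper_width: 0.117
finger_force: 62.3
```

Emit:
apply_moves(
  deltas=[0,-0.054,-0.004,0,0,0,0,-0.11,-0.006,0,0,0,0,-0.167,-0.006,0,0,0,0,-0.226,-0.004,0,0,0,0,-0.285,-0.001,0,0,0,0,-0.346,0.004,0,0,0,0,-0.407,0.012,0,0,0,0,-0.468,0.021,0,0,0,0,-0.529,0.033,0,0,0,0,-0.59,0.046,0,0,0],
)

```text
clock: 24.0
ee_pos: [562.8, -37.9, 263.4]
tcp_rot: [1.0, -0.02, -0.003, -0.001]
ft_force: [-8.1, -1.0, 5.5]
gripper_width: 0.116
finger_force: 62.8
```

Emit:
apply_moves(
  deltas=[0,-0.061,0.016,0,0,0,0,-0.12,0.033,0,0,0,0,-0.179,0.053,0,0,0,0,-0.237,0.074,0,0,0,0,-0.293,0.097,0,0,0,0,-0.348,0.121,0,0,0,0,-0.4,0.146,0,0,0,0,-0.451,0.172,0,0,0,0,-0.5,0.2,0,0,0,0,-0.547,0.227,0,0,0],
)

```text
clock: 25.0
ee_pos: [564.7, 27.4, 235.1]
tcp_rot: [1.0, -0.019, -0.003, -0.0]
ft_force: [-6.7, -1.4, 0.0]
gripper_width: 0.113
finger_force: 63.4
```

Emit:
apply_moves(
  deltas=[0,-0.044,0.028,0,0,0,0,-0.086,0.056,0,0,0,0,-0.125,0.084,0,0,0,0,-0.161,0.111,0,0,0,0,-0.195,0.138,0,0,0,0,-0.226,0.163,0,0,0,0,-0.254,0.187,0,0,0,0,-0.279,0.21,0,0,0,0,-0.301,0.23,0,0,0,0,-0.321,0.249,0,0,0],
)

```text
clock: 26.0
ee_pos: [566.0, 65.3, 205.2]
tcp_rot: [1.0, -0.019, -0.004, 0.0]
ft_force: [-6.6, -2.1, 0.2]
gripper_width: 0.114
finger_force: 63.4
```

Emit:
apply_moves(
  deltas=[0,0,0,0,0,0,0,0,0,0,0,0,0,0,0,0,0,0,0,0,0,0,0,0,0,0,0,0,0,0],
)

```text
clock: 26.5
ee_pos: [565.9, 65.4, 205.1]
tcp_rot: [1.0, -0.019, -0.004, 0.0]
ft_force: [-5.3, -0.9, -0.9]
gripper_width: 0.117
finger_force: 63.3
```

```bash
python3 - <<'E'
from h import *
o=env.get_obs(); print(o['ee_pos'],o['tcp_rot'],o['gripper_width'],o['ft_force'],o['qd'].round(3))
h=np.array([562.1,-92.4,62]); d=o['ee_pos']+[0,0,19]-h; d[1]/=.9992;print(d,'theta',np.arctan2(d[2],d[1])-.0177, np.hypot(d[1],d[2]))
for n in('top','scene','wrist'): f=env.grab_frame(n); save(n+'12',f)
E
```

```text
[565.94859072  65.37677557 205.13752246] [ 9.99811035e-01 -1.90902044e-02 -3.66509345e-03  1.61840129e-04] 0.11708022044940478 [-5.34654365 -0.91199789 -0.92084963] [ 0.002 -0.001  0.002 -0.    -0.002  0.001 -0.   ]
[  3.84859072 157.90309805 162.13752246] theta 0.7809282882151445 226.32270006204467
```

The lid is at about 0.781 rad (45° is 0.785) and the arm is still. The radius from the hinge, 226.3 mm, confirms the bar is firmly held. Handing in.

```bash
python3 -c "
from cell import env
print(env.job_done())"
```

```text
the job is handed in; nothing more can be done
None
```

The small white disc sits flat in the round seat, and the lid is held still at about 45° (0.781 rad by the arm's own readings, not checked in a picture); on the way the disc caught on the seat's edge once, so I set it down and regripped it. The job is handed in.

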